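# Slide the battery box into its charging cradle

### The job

Put the battery box on charge: push it along the bench, low on its plastic case so that it slides without tipping, into the charging cradle until it stands square against the backplate. Then press the button on the switch box fully down and let it come back up. Do not lift the box, keep off its metal upper part and handle, and leave the other things on the bench where they are.

Things in the scene. Friction and masses are not known exactly. Their poses are not given: they have to be found in the camera images.
- box: Battery box, loose, 1.2 to 1.95 kg. Lower part: ribbed grey plastic case 115 mm deep (x), 140 wide (y), 60 tall; a metal upper part stands on its front, so the rear of the case is a step. Friction on the bench about 0.6: a push above about 70 mm tips it. Origin: centre of underside; x points forward, within 0.2 rad of the cradle's x. Face to push: rear of the case, 57.5 mm behind the origin.
- box_top: Upper part of the battery box, fixed to it: bare metal block 70 mm deep (x), 140 wide, 100 tall, flush with the case's front and sides, its rear 45 mm ahead of the case's rear. Black handle bar on top, up to 131 mm above this origin (191 above the bench). Origin: centre of the block's underside, 60 mm above the bench. Not to be touched.
- cradle: Charging cradle, fixed: steel backplate 186 mm wide, 70 tall, before a grey charger housing (170 wide, 90 deep, 60 tall); two cheeks 30 mm high, 40 long, 170 apart, flaring outwards for 27 mm more at the mouth. No floor: the box slides on the bench. Origin: bench level, middle of the backplate's front; x points from mouth into backplate, y left. A box fully home has its origin at x = -57.5 mm.
- switch_box: The charger's switch box, a grey block 60 x 60 mm, 55 mm high, fixed to the bench beside the mouth of the cradle (left or right of it, varies), with one round push button on top. Origin: centre of its underside.
- button (a joint): Travel of the push button: 0 out, 0.006 m fully down. It springs back when let go; fully down takes 5 N.
- button_top (a point): Centre of the button's top face, about 73 mm above the bench (at rest); the button is a black disc 26 mm across in a 42 mm steel collar, pressed straight down.
- oil_bottle: small amber oil bottle with white cap, 48 mm across, 85 mm tall, standing beside the cradle, on the side where the switch box is not. Origin: centre of its underside. Leave alone.
- shroud_a: bent sheet-aluminium cooling cover, arched, about 65 x 105 mm, 26 mm high. Origin: centre of its footprint at bench level. Leave alone.
- shroud_b: the same kind of cover, about 50 x 93 mm, 23 mm high. Leave alone.
- shroud_c: the same kind of cover, about 45 x 96 mm, 24 mm high. Leave alone.
- chuck_key: T-shaped steel chuck key lying flat, 75 mm long, crossbar 64 mm, 15 mm high. Leave alone.
- screwdriver: screwdriver lying on the bench. Leave alone.

How it is judged:
By the outcome, as a careful person would: the job done as asked, in the order asked, and still so for the second after the job is handed in, with the robot touching nothing.
It also fails if it takes over 54 s, if anything falls off the work surface, if the arm or the gripper's body presses on something with over 40 N, if the wrist force passes 120 N, or if a joint passes its speed limit or range.

### The arm

A 6-joint arm with a two-finger parallel gripper is mounted at the origin on the work surface. World frame = base frame: x ahead of the robot, y to its left, z up, the work surface at z = 0. Lengths are in m, angles in rad, forces in N, time in s.
With the tool pointing down it reaches from about 0.425 to 1.125 m from the base axis. Payload 14.9 kg.
Tool frame: the origin (TCP) lies at the very end of the fingers, on their centre line; the grasp point (between the pads) lies behind it (ctrl.pinch_z is the z of the grasp point in the tool frame, in m); z points along the fingers, y is the line along which they close (so a half turn about z gives the same grasp; the last joint's range is limited). The gripper opens to 91 mm and grips with 3 to 60 N. Pads are 32 mm wide; open, the fingers measure 118 mm over their backs; the gripper's body (76 mm by 178 mm) begins 60 mm behind the grasp point.
Start: joints at [1.299, 0.379, 1.734, -0, 1.028, -0.033], TCP at [0.166, 0.68, 0.193] pointing down, gripper open.
Joint ranges: [-2.77, 2.77], [-0.74, 2.19], [0, 2.66], [-1.06, 4.2], [0.31, 2.87], [-3.08, 3.08]. Speed limits (rad/s): [1.89, 1.89, 2.39, 3.14, 3.14, 3.14].

### API

Orientations are given as a rotation vector (axis times angle).
In Python, from workcell import readout, viewer, job_done, ctrl gives the robot as it stands. The module is installed in compiled form; this text tells all that it offers.
- The arm moves only by the shell command python3 -m crank 'ROWS' [FORCE]. ROWS is JSON, a list of rows, each an object with "offset": the shift along the tool's x, y, z in cm, a list of three; "spin": the turn about the tool's z in degrees; "fingers": the closure, from -1 (fully open) to 1 (shut), so that 0 is half open. A call has 1 to 8 rows; each row is the pose to reach, as a shift and turn from the pose commanded when the call began, along the tool's axes at that moment; what a row does not reach only later rows make up. A row lasts 1/12 s, in which the tool goes at most 41.7 mm and 7.16 degrees, less where a joint would pass 70% of its speed; a pose out of reach is approached as far as the arm can. A call with a gripper value outside its range is refused whole. The fingers move at their own pace and stop on an object; FORCE is the grip in N (left out, the last holds). Time passes only in rows, so rows that repeat a pose let the fingers close. It gives the time, the measured TCP pose, the force, the opening and the grip force at its end, in the units of the state.
- readout.get_obs(): the state, without advancing time (a new reading comes with each control period).
- viewer.grab_frame(name): name is "scene" or "top"; returns the picture (400x640x3 uint8, red, green, blue); there is no depth.
- viewer.camera_model(name): a dict with "fx", "fy", "cx", "cy" (pixels), "k1" (the pictures are not rectified: a ray, as slopes to the right and down, at radius r is drawn at 1 + k1 r^2 times it, then the intrinsics apply), "xyz" and "rotation" of the camera in the world. Camera axes: x right, y down, z forward; pixel columns grow to the right and rows downward; lengths in m; the calibration is good to about 2 mm. A picture is of the moment at which its call begins. camera_model takes no time and is no camera call.
- job_done(): hands the job in; it is judged then, once.
The state is a dict: "time": time; "q": joint angles; "dq": joint speeds; "effort": joint torques, N m; "ee_pos": TCP position; "orientation": TCP orientation; "ft_force": force on the tool from outside, world axes, zero at the start; "ft_torque": the same for the moment, N m; "gripper_width": finger opening in m; "finger_force": force on a finger pad.
Only numpy, scipy, OpenCV 4.12 (cv2) and the standard library are available. Lean on these libraries where they do the work, as an engineer would, in place of code of your own. Each camera call takes 0.05 s, during which the arm holds its last target. There are 200 camera calls.

## Working session

There is one attempt and no reset: what is moved stays moved. The work goes in short steps, Python scripts to look and compute and a shell command to move; the robot and the scene stay as the last step left them, time stands still between calls to the robot, and variables do not carry over. Pictures are saved under pics/ and viewed, at most 10 in all, crops included, and the job is handed in when it is done.

```bash
mkdir -p pics; cat > h.py <<'E'
import numpy as np, cv2
from workcell import readout, viewer, ctrl
def ray(name,u,v):
    c=viewer.camera_model(name); K=np.array([[c['fx'],0,c['cx']],[0,c['fy'],c['cy']],[0,0,1]])
    p=cv2.undistortPoints(np.array([[[u,v]]],float),K,np.array([c['k1'],0,0,0,0.]))[0,0]  # radial model r^2
    return np.array(c['xyz']),np.array(c['rotation'])@np.array([p[0],p[1],1])
def onz(name,u,v,z):
    o,d=ray(name,u,v); return (o+d*(z-o[2])/d[2]).round(4)
E
python3 - <<'E'
from h import *
for n in("scene","top"):
    cv2.imwrite(f"pics/{n}0.png",cv2.cvtColor(viewer.grab_frame(n),cv2.COLOR_RGB2BGR)); print(viewer.camera_model(n))
print(readout.get_obs(),ctrl.pinch_z)
E
```

```text
{'fx': 448.98405971813827, 'fy': 448.98405971813827, 'cx': 316.0654899953424, 'cy': 201.83985801217204, 'k1': 0.0007484400139238077, 'xyz': array([1.1958759 , 0.38752546, 0.77272061]), 'rotation': array([-1.28238627, -2.23321709,  0.97836813])}
{'fx': 417.5546265813501, 'fy': 417.5546265813501, 'cx': 318.47812484416164, 'cy': 196.32773563618778, 'k1': -0.05920465114868433, 'xyz': array([0.49815775, 0.03267581, 1.05414369]), 'rotation': array([-2.17401236,  2.23033668, -0.09027531])}
{'time': 0.1, 'q': array([ 1.29870474e+00,  3.79341342e-01,  1.73469993e+00, -7.00760735e-06,
        1.02848806e+00, -3.33134544e-02]), 'dq': array([ 5.26176473e-04, -4.98606600e-04, -2.12316856e-04,  2.50003138e-04,
        1.78830681e-03, -9.71470012e-05]), 'effort': array([ 2.01541457e-04, -7.65041614e+01, -4.35294378e+01,  6.52500289e-02,
        3.98272939e-02,  6.51239532e-06]), 'ee_pos': array([0.16548112, 0.67979071, 0.19237531]), 'orientation': array([-3.74159467e-01, -3.11909427e+00,  1.45558624e-03]), 'ft_force': array([ 0.13541813, -0.14410635, -0.44503658]), 'ft_torque': array([ 0.00998131,  0.04461763, -0.02023204]), 'finger_force': 0.0, 'gripper_width': 0.09105139782385407} -0.0188
```

View pics/scene0.png

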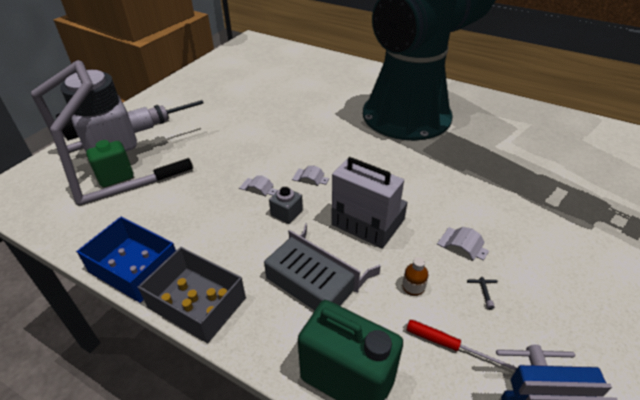

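View pics/top0.png

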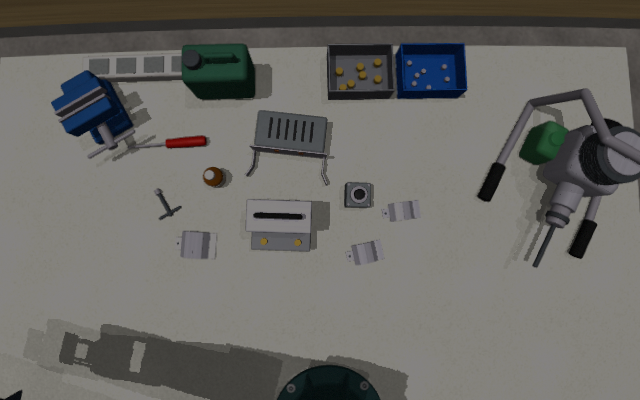

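```bash
sed -i "s/np.array(c\['rotation'\])@/cv2.Rodrigues(np.array(c['rotation']))[0]@/" h.py
python3 - <<'E'
from h import *
im=cv2.imread("pics/top0.png")[100:260,230:430]
cv2.imwrite("pics/topz.png",cv2.resize(im,None,fx=4,fy=3.75,interpolation=cv2.INTER_CUBIC))
im=cv2.imread("pics/scene0.png")[150:310,240:440]
cv2.imwrite("pics/scz.png",cv2.resize(im,None,fx=4,fy=3.75,interpolation=cv2.INTER_CUBIC))
E
```

```text
(no output)
```

View pics/topz.png

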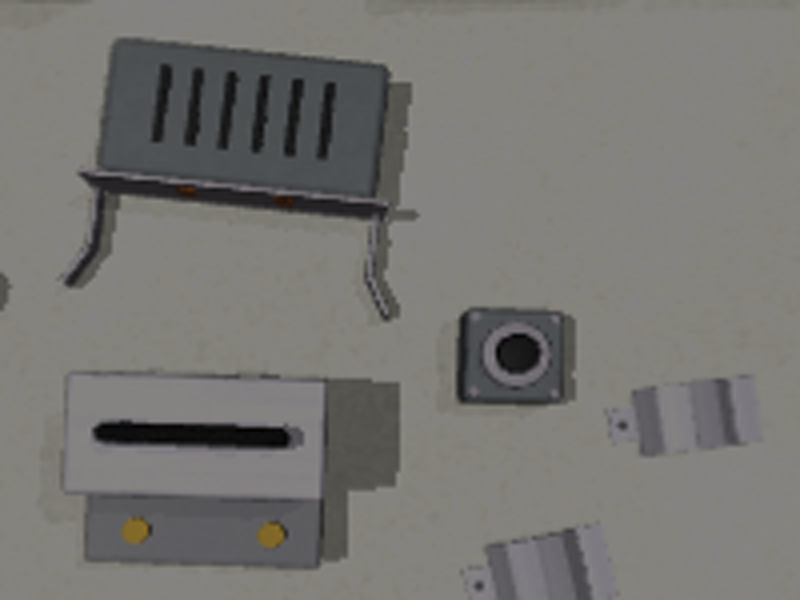

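View pics/scz.png

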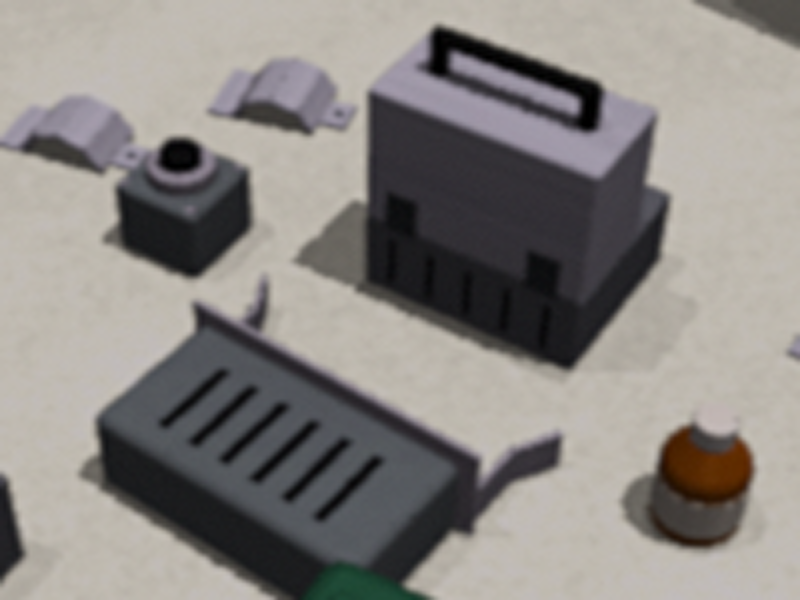

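Zoomed views (top zoom, pixels): backplate top edge (84,178)–(386,210), step rear edge (85,560)–(322,567), metal top corners (68,373),(325,380),(323,497),(64,491), and button (519,353). The switch box is to the right of the cradle mouth, two shrouds lie to its right and rear, and the bottle is to the left.

```bash
python3 - <<'E'
from h import *
T=lambda X,Y,z:onz("top",230+X/4-.4,100+Y/3.75-.4,z)
S=lambda X,Y,z:onz("scene",240+X/4-.4,150+Y/3.75-.4,z)
def show(n,pts,z,f=T):
    P=np.array([f(*p,z)[:2] for p in pts]); print(n,P.tolist(),'mean',P.mean(0).round(4)); return P
def yaw(a,b): d=a-b; return round(float(np.arctan2(-d[0],d[1])),4) # a left of b
p=show("plate",[(83,177),(386,210)],.07); print(yaw(p[0],p[1]),np.hypot(*(p[0]-p[1])))
p=show("housing",[(115,38),(388,64),(377,195),(99,167)],.06); print(yaw(p[0],p[1]),yaw(p[3],p[2]))
p=show("steprear",[(85,560),(322,567)],.06); print(yaw(p[0],p[1]),np.hypot(*(p[0]-p[1])))
p=show("boxtop",[(68,373),(325,380),(323,497),(64,491)],.16); print(yaw(p[0],p[1]),yaw(p[3],p[2]))
show("switch",[(462,310),(564,313),(567,403),(460,400)],.055)
show("button",[(519,353)],.073); show("button scene",[(180,153)],.073,S)
show("cheek tips",[(70,285),(388,318)],.03); show("shroud",[(487,545),(470,575),(600,525),(610,410)],.015)
show("box scene top",[(370,93),(597,180),(655,110)],.16,S)
show("box scene bot",[(372,283),(568,366)],0,S)
show("bottle",[(0,290)],.04)
E
```

```text
plate [[0.678, 0.1682], [0.6527, -0.0112]] mean [0.6654 0.0785]
-0.1401 0.1811751914584334
housing [[0.77, 0.149], [0.7493, -0.0155], [0.6641, -0.0065], [0.6861, 0.1599]] mean [0.7174 0.0717]
-0.1252 -0.1314
steprear [[0.4361, 0.1724], [0.428, 0.0324]] mean [0.432  0.1024]
-0.0578 0.14023412566133825
boxtop [[0.5488, 0.1656], [0.5414, 0.0282], [0.4747, 0.0309], [0.4817, 0.1688]] mean [0.5116 0.0984]
-0.0538 -0.0507
switch [[0.5893, -0.0559], [0.5859, -0.1174], [0.528, -0.1173], [0.5316, -0.0529]] mean [ 0.5587 -0.0859]
button [[0.5597, -0.0872]] mean [ 0.5597 -0.0872]
button scene [[0.5594, -0.0847]] mean [ 0.5594 -0.0847]
cheek tips [[0.6139, 0.1828], [0.5874, -0.0123]] mean [0.6006 0.0852]
shroud [[0.4365, -0.0703], [0.417, -0.0592], [0.4476, -0.1413], [0.5238, -0.1501]] mean [ 0.4562 -0.1052]
box scene top [[0.5452, 0.0337], [0.5525, 0.1684], [0.484, 0.1712]] mean [0.5272 0.1244]
box scene bot [[0.54, 0.0344], [0.5456, 0.1645]] mean [0.5428 0.0995]
bottle [[0.6106, 0.224]] mean [0.6106 0.224 ]
```

```bash
cat >> h.py <<'E'
def go(x,y,z,yaw=None):  # print offset(cm)/spin(deg) from measured pose; yaw = world yaw of tool y seen as "left"
    o=readout.get_obs(); R=cv2.Rodrigues(np.array(o['orientation']))[0]
    cur=np.arctan2(-R[0,1],R[1,1]); d=R.T@(np.array([x,y,z])-o['ee_pos'])
    print('offset',(d*100).round(2),'spin',None if yaw is None else np.degrees(cur-yaw).round(2),'cur',np.array(o['ee_pos']).round(4),cur.round(4),'F',np.array(o['ft_force']).round(1),'t',o['time'])
E
python3 -c "
from h import *
go(.405,.114,.193,-.055)"
```

```text
offset [-3.665e+01 -4.931e+01 -2.000e-02] spin -10.53 cur [0.1655 0.6798 0.1924] -0.2388 F [ 0.1 -0.1 -0.4] t 0.1
```

```bash
A='{"offset":[-20,-27,0],"spin":-5,"fingers":-1}'; python3 -m crank '[{"offset":[-20,-27,0],"spin":-6,"fingers":-1},{"offset":[-20,-27,0],"spin":-6,"fingers":-1},{"offset":[-20,-27,0],"spin":-6,"fingers":-1},{"offset":[-20,-27,0],"spin":-6,"fingers":-1},{"offset":[-20,-27,0],"spin":-6,"fingers":-1},{"offset":[-20,-27,0],"spin":-6,"fingers":-1},{"offset":[-20,-27,0],"spin":-6,"fingers":-1},{"offset":[-20,-27,0],"spin":-6,"fingers":-1}]'
python3 -c "
from h import *
go(.405,.114,.193,-.055)"
```

```text
time: 0.77
ee_pos: [0.2951, 0.371, 0.1927]
orientation: [-0.21, -3.134, 0.0]
ft_force: [1.2, 1.0, -0.6]
gripper_width: 0.0912
finger_force: 0.0
offset [-1.432e+01 -2.400e+01 -2.000e-02] spin -4.5 cur [0.2951 0.371  0.1927] -0.1336 F [ 1.2  1.  -0.6] t 0.7667
```

```bash
python3 -m crank '[{"offset":[-14.3,-24,0],"spin":-4.5,"fingers":-1},{"offset":[-14.3,-24,0],"spin":-4.5,"fingers":-1},{"offset":[-14.3,-24,0],"spin":-4.5,"fingers":-1},{"offset":[-14.3,-24,0],"spin":-4.5,"fingers":-1},{"offset":[-14.3,-24,0],"spin":-4.5,"fingers":-1},{"offset":[-14.3,-24,0],"spin":-4.5,"fingers":-1},{"offset":[-14.3,-24,0],"spin":-4.5,"fingers":-1},{"offset":[-14.3,-24,0],"spin":-4.5,"fingers":-1}]'
python3 -c "
from h import *
go(.405,.114,.193,-.055);print(readout.get_obs()['q'])"
```

```text
time: 1.43
ee_pos: [0.406, 0.1124, 0.1931]
orientation: [0.093, 3.14, -0.001]
ft_force: [-0.2, 0.1, -0.1]
gripper_width: 0.0911
finger_force: 0.0
offset [0.11 0.16 0.01] spin -0.25 cur [0.406  0.1124 0.1931] -0.0593 F [-0.2  0.1 -0.1] t 1.4333
[ 2.15067023e-01 -8.61335408e-02  2.27577126e+00 -7.07082959e-04
  9.51497923e-01 -1.29600590e+00]
```

```bash
python3 -m crank '[{"offset":[0.2,0.2,3],"spin":0,"fingers":-1},{"offset":[0.2,0.2,6],"spin":0,"fingers":-1},{"offset":[0.2,0.2,8],"spin":0,"fingers":-1},{"offset":[0.2,0.2,9],"spin":0,"fingers":-1},{"offset":[0.2,0.2,9],"spin":0,"fingers":-1},{"offset":[0.2,0.2,9],"spin":0,"fingers":-1}]'
python3 -c "
from h import *
go(.404,.114,.025,-.055);print(readout.get_obs()['q'])"
```

```text
time: 1.93
ee_pos: [0.4027, 0.1184, 0.1032]
orientation: [-0.087, -3.14, 0.0]
ft_force: [1.0, -0.5, 0.5]
gripper_width: 0.0914
finger_force: 0.0
offset [-0.16 -0.43  7.82] spin -0.01 cur [0.4027 0.1184 0.1032] -0.0553 F [ 1.  -0.5  0.5] t 1.9333
[ 2.30275675e-01  7.84033120e-02  2.32415942e+00  3.22749470e-05
  7.39716886e-01 -1.28528359e+00]
```

```bash
python3 -m crank '[{"offset":[-0.1,-0.5,2],"spin":0,"fingers":-1},{"offset":[-0.1,-0.5,4],"spin":0,"fingers":-1},{"offset":[-0.1,-0.5,6],"spin":0,"fingers":-1},{"offset":[-0.1,-0.5,7.5],"spin":0,"fingers":-1},{"offset":[-0.1,-0.5,7.8],"spin":0,"fingers":-1},{"offset":[-0.1,-0.5,7.8],"spin":0,"fingers":-1},{"offset":[-0.1,-0.5,7.8],"spin":0,"fingers":-1}]'
python3 - <<'E'
from h import *
go(.404,.114,.025,-.055);print(readout.get_obs()['q'])
im=cv2.cvtColor(viewer.grab_frame("top"),cv2.COLOR_RGB2BGR)[100:300,200:400]
cv2.imwrite("pics/t2.png",cv2.resize(im,None,fx=3,fy=3,interpolation=cv2.INTER_CUBIC))
E
```

```text
time: 2.52
ee_pos: [0.4044, 0.1133, 0.0261]
orientation: [0.087, 3.139, 0.001]
ft_force: [-0.1, 0.0, 0.6]
gripper_width: 0.091
finger_force: 0.0
offset [0.04 0.06 0.11] spin -0.02 cur [0.4044 0.1133 0.0261] -0.0554 F [-0.1  0.   0.6] t 2.5167
[ 2.17780767e-01  2.51414855e-01  2.33732209e+00 -5.02437032e-05
  5.51380178e-01 -1.29757657e+00]
```

View pics/t2.png

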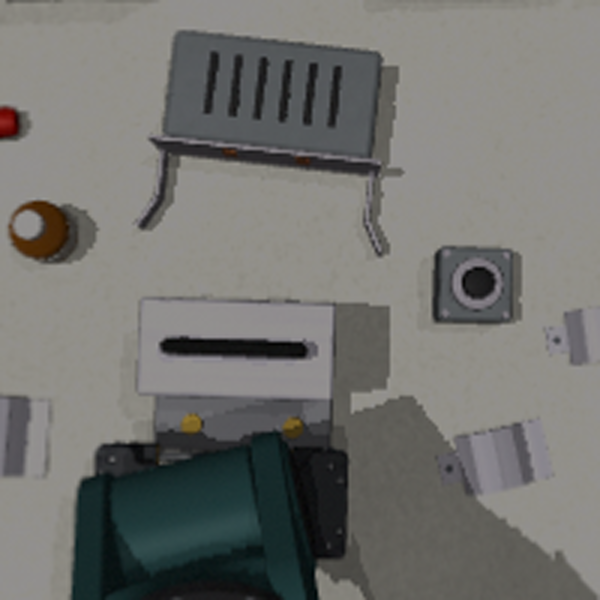

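Gripper stands behind the case (body front edge at row ~445, case step rows 397–445), and nothing has moved. Starting a slow two-finger push.

```bash
python3 -m crank '[{"offset":[-0.5,0,0],"spin":0,"fingers":-1},{"offset":[-1,0,0],"spin":0,"fingers":-1},{"offset":[-1.4,0,0],"spin":0,"fingers":-1},{"offset":[-1.8,0,0],"spin":0.3,"fingers":-1},{"offset":[-2.3,0.1,0],"spin":0.7,"fingers":-1},{"offset":[-2.8,0.1,0],"spin":1.1,"fingers":-1},{"offset":[-3.2,0.2,0],"spin":1.5,"fingers":-1},{"offset":[-3.6,0.2,0],"spin":1.9,"fingers":-1}]'
python3 -c "
from h import *
go(.4755,.1137,.025,-.135)"
```

```text
time: 3.23
ee_pos: [0.4375, 0.1128, 0.0247]
orientation: [-0.14, -3.133, 0.001]
ft_force: [-14.4, 2.4, 7.3]
gripper_width: 0.0913
finger_force: 7.0
offset [-3.77  0.43 -0.05] spin 2.62 cur [0.4375 0.1128 0.0247] -0.0892 F [-14.4   2.4   7.3] t 3.2333
```

```bash
python3 -m crank '[{"offset":[-0.5,0.1,0],"spin":0.4,"fingers":-1},{"offset":[-1,0.1,0],"spin":0.8,"fingers":-1},{"offset":[-1.5,0.2,0],"spin":1.2,"fingers":-1},{"offset":[-2,0.2,0],"spin":1.6,"fingers":-1},{"offset":[-2.5,0.3,0],"spin":2,"fingers":-1},{"offset":[-3,0.3,0],"spin":2.3,"fingers":-1},{"offset":[-3.4,0.4,0],"spin":2.6,"fingers":-1},{"offset":[-3.8,0.4,0],"spin":2.6,"fingers":-1}]'
python3 - <<'E'
from h import *
go(.5375,.1054,.025,-.135)
im=cv2.cvtColor(viewer.grab_frame("top"),cv2.COLOR_RGB2BGR)[90:240,220:420]
cv2.imwrite("pics/t3.png",cv2.resize(im,None,fx=4,fy=4,interpolation=cv2.INTER_CUBIC))
E
```

```text
time: 3.9
ee_pos: [0.4758, 0.1134, 0.0246]
orientation: [-0.211, -3.129, 0.002]
ft_force: [-14.8, 1.4, 9.1]
gripper_width: 0.0916
finger_force: 7.5
offset [-6.22  0.04 -0.07] spin 0.0 cur [0.4758 0.1134 0.0246] -0.1349 F [-14.8   1.4   9.1] t 3.9
```

View pics/t3.png

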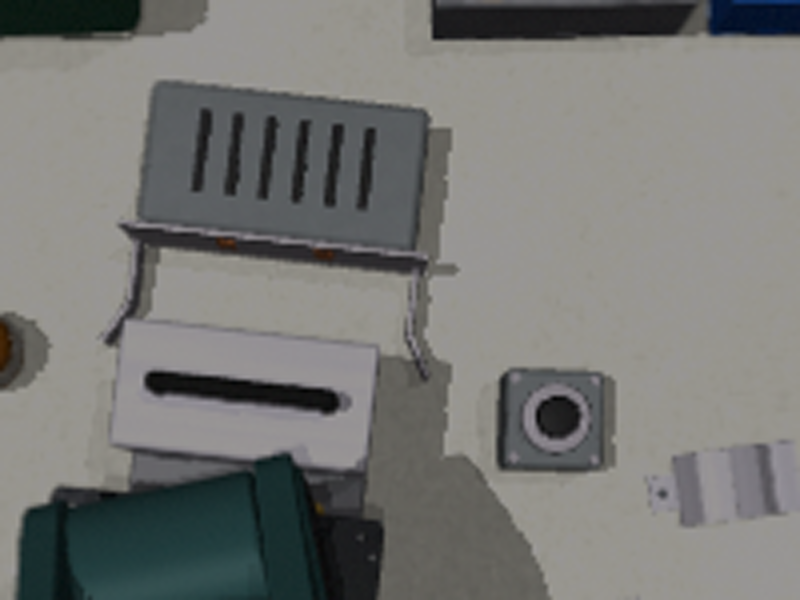

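```bash
python3 - <<'E'
from h import *
P=np.array([onz("top",220+X/4-.4,90+Y/4-.4,.16)[:2] for X,Y in[(128,320),(378,346),(362,470),(111,446)]])
m=P.mean(0); c,s=np.cos(-.135),np.sin(-.135); d=m-np.array([.666,.0784])
print(P,m,'cradle frame box origin',(np.array([c*d[0]+s*d[1]-.0225,-s*d[0]+c*d[1]])).round(4))
for a,b in((0,1),(3,2)): e=P[a]-P[b]; print(np.arctan2(-e[0],e[1]))
E
```

```text
[[0.612  0.1538]
 [0.5947 0.0199]
 [0.5282 0.0301]
 [0.5444 0.164 ]] [0.569825 0.09195 ] cradle frame box origin [-0.1196  0.0005]
-0.1284891005308884
-0.12040062854811476
```

Box is on the centre line (0.5 mm off, yaw within ~0.01 rad), with its front at the mouth (front top corners (128,320) and (378,346)). I'll push straight in.

```bash
python3 -m crank '[{"offset":[-0.7,0,0],"spin":0,"fingers":-1},{"offset":[-1.4,0,0],"spin":0,"fingers":-1},{"offset":[-2.1,0,0],"spin":0,"fingers":-1},{"offset":[-2.8,0,0],"spin":0,"fingers":-1},{"offset":[-3.5,0,0],"spin":0,"fingers":-1},{"offset":[-4.2,0,0],"spin":0,"fingers":-1},{"offset":[-4.8,0,0],"spin":0,"fingers":-1},{"offset":[-5.2,0,0],"spin":0,"fingers":-1}]'
python3 -c "
from h import *
go(.5375,.1054,.025,-.135)"
```

```text
time: 4.62
ee_pos: [0.5283, 0.1064, 0.0246]
orientation: [-0.211, -3.131, 0.001]
ft_force: [-8.9, 1.3, -0.3]
gripper_width: 0.0912
finger_force: 4.1
offset [-0.92  0.02 -0.05] spin 0.03 cur [0.5283 0.1064 0.0246] -0.1344 F [-8.9  1.3 -0.3] t 4.6167
```

```bash
python3 -m crank '[{"offset":[-0.2,0,0],"spin":0,"fingers":-1},{"offset":[-0.4,0,0],"spin":0,"fingers":-1},{"offset":[-0.6,0,0],"spin":0,"fingers":-1},{"offset":[-0.7,0,0],"spin":0,"fingers":-1}]'
python3 -c "
from h import *
go(.5375,.1054,.025,-.135)"
```

```text
time: 4.95
ee_pos: [0.5346, 0.1056, 0.0245]
orientation: [-0.211, -3.13, 0.001]
ft_force: [-9.2, 0.9, 0.5]
gripper_width: 0.0906
finger_force: 4.6
offset [-0.29  0.02 -0.05] spin 0.03 cur [0.5346 0.1056 0.0245] -0.1344 F [-9.2  0.9  0.5] t 4.95
```

```bash
python3 -m crank '[{"offset":[-0.1,0,0],"spin":0,"fingers":-1},{"offset":[-0.2,0,0],"spin":0,"fingers":-1},{"offset":[-0.3,0,0],"spin":0,"fingers":-1},{"offset":[-0.3,0,0],"spin":0,"fingers":-1}]'
python3 -c "
from h import *
go(.5375,.1054,.025,-.135)"
```

```text
time: 5.28
ee_pos: [0.5376, 0.1052, 0.0245]
orientation: [-0.211, -3.131, 0.001]
ft_force: [-8.2, 1.7, -0.4]
gripper_width: 0.0912
finger_force: 4.2
offset [ 0.02  0.02 -0.05] spin 0.04 cur [0.5376 0.1052 0.0245] -0.1344 F [-8.2  1.7 -0.4] t 5.2833
```

No contact with the backplate yet; I'll continue in small steps.

```bash
python3 -m crank '[{"offset":[-0.1,0,0],"spin":0,"fingers":-1},{"offset":[-0.2,0,0],"spin":0,"fingers":-1},{"offset":[-0.2,0,0],"spin":0,"fingers":-1}]'
```

```text
time: 5.53
ee_pos: [0.5385, 0.105, 0.0245]
orientation: [-0.21, -3.128, 0.001]
ft_force: [-15.4, 3.0, 8.2]
gripper_width: 0.0915
finger_force: 8.1
```

```bash
python3 -m crank '[{"offset":[-0.1,0,0],"spin":0,"fingers":-1},{"offset":[-0.2,0,0],"spin":0,"fingers":-1},{"offset":[-0.2,0,0],"spin":0,"fingers":-1}]'
```

```text
time: 5.78
ee_pos: [0.5385, 0.1049, 0.0244]
orientation: [-0.21, -3.124, 0.002]
ft_force: [-29.3, 6.1, 23.1]
gripper_width: 0.0914
finger_force: 15.1
```

Contact with the backplate: no more motion while force rose to 29 N. Backing off straight, then rising.

```bash
python3 -m crank '[{"offset":[0.5,0,0],"spin":0,"fingers":-1},{"offset":[1.5,0,0],"spin":0,"fingers":-1},{"offset":[3,0,0],"spin":0,"fingers":-1},{"offset":[4,0,-1],"spin":0,"fingers":-0.5},{"offset":[5,0,-5],"spin":0,"fingers":0},{"offset":[5,0,-9],"spin":0,"fingers":1},{"offset":[5,0,-12],"spin":0,"fingers":1},{"offset":[5,0,-13],"spin":0,"fingers":1}]' 20
python3 - <<'E'
from h import *
go(.5,-.087,.155,-.135+np.pi/2); print(readout.get_obs()['q'])
im=cv2.cvtColor(viewer.grab_frame("top"),cv2.COLOR_RGB2BGR)[90:240,220:420]
cv2.imwrite("pics/t4.png",cv2.resize(im,None,fx=4,fy=4,interpolation=cv2.INTER_CUBIC))
E
```

```text
time: 6.45
ee_pos: [0.4957, 0.112, 0.1598]
orientation: [0.21, 3.128, 0.002]
ft_force: [1.6, 0.7, 0.5]
gripper_width: 0.0611
finger_force: 0.0
offset [ -3.08 -19.66   0.46] spin -89.94 cur [0.4957 0.112  0.1598] -0.1339 F [1.6 0.7 0.5] t 6.45
[ 1.76334590e-01  1.19324411e-01  2.13952058e+00 -8.34039854e-05
  8.76158957e-01 -1.26045584e+00]
```

View pics/t4.png

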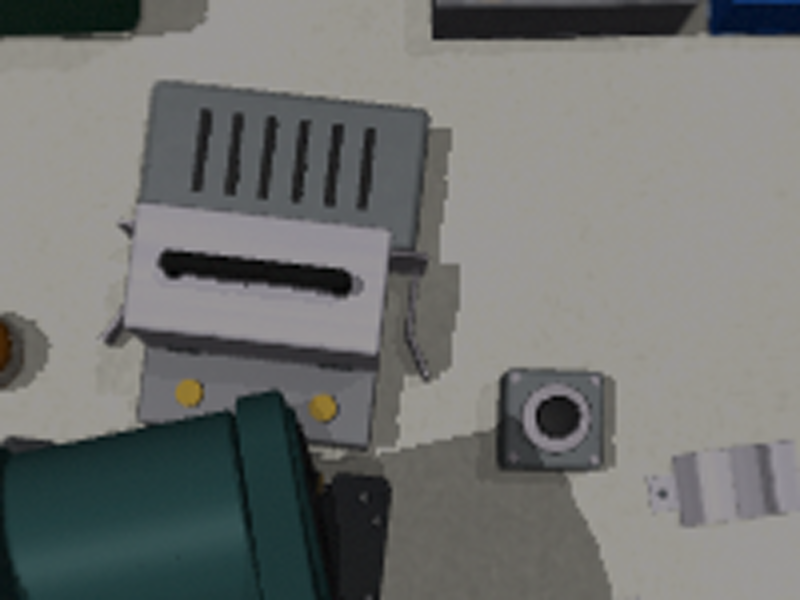

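The box is home and parallel to the cradle: its front top edge (137,204)–(389,229) has the same slope, 0.099, as the housing edge (155,82)–(428,109). Button at (557,416). Next I move over the button with the fingers shut and a quarter turn.

```bash
python3 -m crank '[{"offset":[0,-4,0],"spin":7,"fingers":1},{"offset":[0,-8,0],"spin":14,"fingers":1},{"offset":[-2,-12,0],"spin":21,"fingers":1},{"offset":[-4,-15,0],"spin":28,"fingers":1},{"offset":[-6,-18,0],"spin":35,"fingers":1},{"offset":[-8,-18.8,0],"spin":42,"fingers":1},{"offset":[-9,-18.8,0],"spin":49,"fingers":1},{"offset":[-9,-18.8,0],"spin":56,"fingers":1}]'
python3 -c "
from h import *
go(.5597,-.0865,.12,-.135-np.pi/2)"
```

```text
time: 7.17
ee_pos: [0.559, -0.0881, 0.1538]
orientation: [-1.668, -2.662, 0.0]
ft_force: [0.4, 1.2, -1.1]
gripper_width: 0.0037
finger_force: 0.0
offset [0.12 0.13 3.38] spin 33.6 cur [ 0.559  -0.0881  0.1538] -1.1193 F [ 0.4  1.2 -1.1] t 7.1667
```

```bash
python3 -m crank '[{"offset":[0.1,0.1,0],"spin":7,"fingers":1},{"offset":[0.1,0.1,0],"spin":14,"fingers":1},{"offset":[0.1,0.1,1],"spin":21,"fingers":1},{"offset":[0.1,0.1,2],"spin":28,"fingers":1},{"offset":[0.1,0.1,3],"spin":33,"fingers":1},{"offset":[0.1,0.1,4],"spin":33,"fingers":1},{"offset":[0.1,0.1,5.5],"spin":33,"fingers":1},{"offset":[0.1,0.1,6],"spin":33,"fingers":1}]'
python3 -c "
from h import *
go(.5597,-.0865,.067,-.135-np.pi/2)"
```

```text
time: 7.83
ee_pos: [0.5568, -0.0853, 0.0923]
orientation: [-2.342, -2.09, 0.003]
ft_force: [0.1, -0.2, -0.6]
gripper_width: 0.0005
finger_force: 0.0
offset [-0.09  0.31  2.53] spin 1.23 cur [ 0.5568 -0.0853  0.0923] -1.6843 F [ 0.1 -0.2 -0.6] t 7.8333
```

```bash
python3 -m crank '[{"offset":[-0.1,0.3,0.8],"spin":0,"fingers":1},{"offset":[-0.1,0.3,1.6],"spin":0,"fingers":1},{"offset":[-0.1,0.3,2],"spin":0,"fingers":1},{"offset":[-0.1,0.3,2.2],"spin":0,"fingers":1},{"offset":[-0.1,0.3,2.3],"spin":0,"fingers":1},{"offset":[-0.1,0.3,2.4],"spin":0,"fingers":1},{"offset":[-0.1,0.3,2.4],"spin":0,"fingers":1}]'
python3 -c "
from h import *
go(.5597,-.0865,.067,-.135-np.pi/2)"
```

```text
time: 8.42
ee_pos: [0.5611, -0.0868, 0.0711]
orientation: [2.347, 2.088, 0.0]
ft_force: [-0.7, -0.4, -0.3]
gripper_width: -0.0001
finger_force: 0.0
offset [ 0.02 -0.14  0.41] spin 1.06 cur [ 0.5611 -0.0868  0.0711] -1.6872 F [-0.7 -0.4 -0.3] t 8.4167
```

```bash
python3 -m crank '[{"offset":[0,-0.1,0.2],"spin":0,"fingers":1},{"offset":[0,-0.1,0.4],"spin":0,"fingers":1},{"offset":[0,-0.1,0.4],"spin":0,"fingers":1}]'
```

```text
time: 8.67
ee_pos: [0.5598, -0.0867, 0.0667]
orientation: [-2.347, -2.088, 0.0]
ft_force: [-0.0, -0.4, 0.9]
gripper_width: 0.0007
finger_force: 0.0
```

```bash
python3 -m crank '[{"offset":[0,0,0.1],"spin":0,"fingers":1},{"offset":[0,0,0.2],"spin":0,"fingers":1},{"offset":[0,0,0.2],"spin":0,"fingers":1}]'
```

```text
time: 8.92
ee_pos: [0.5599, -0.0867, 0.0648]
orientation: [-2.347, -2.088, 0.0]
ft_force: [0.3, 0.6, -0.1]
gripper_width: 0.0003
finger_force: 0.0
```

```bash
python3 - <<'E'
from h import *
im=cv2.cvtColor(viewer.grab_frame("scene"),cv2.COLOR_RGB2BGR)[120:270,200:400]
cv2.imwrite("pics/s5.png",cv2.resize(im,None,fx=4,fy=4,interpolation=cv2.INTER_CUBIC))
print(readout.get_obs()['ft_force'])
E
```

```text
[-0.47071222 -0.37976894 -0.61830297]
```

View pics/s5.png

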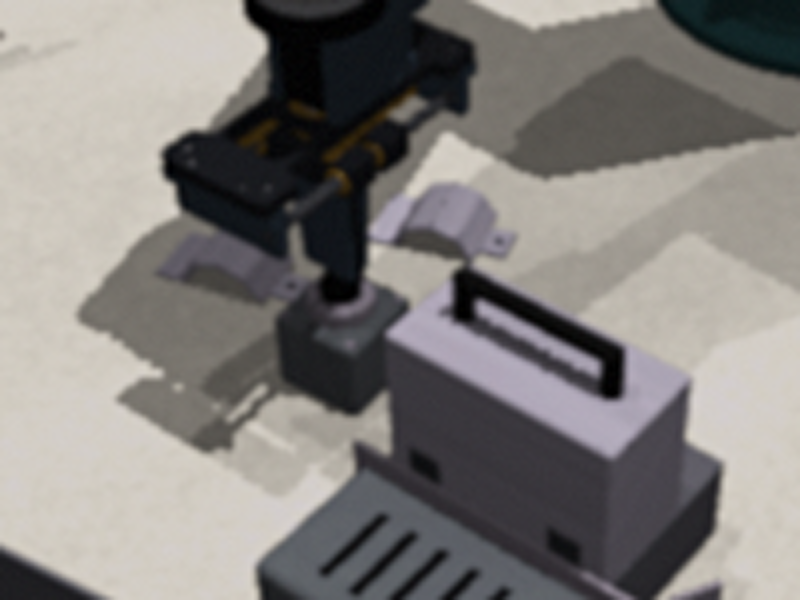

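The picture shows the shut fingers (tip at about (340,275)) over the button (340,290), apparently barely or not touching, and the box square in the cradle. Lowering on, watching the force.

```bash
python3 -m crank '[{"offset":[0,0,0.1],"spin":0,"fingers":1},{"offset":[0,0,0.2],"spin":0,"fingers":1},{"offset":[0,0,0.2],"spin":0,"fingers":1}]'
```

```text
time: 9.22
ee_pos: [0.5599, -0.0867, 0.0628]
orientation: [-2.347, -2.088, 0.0]
ft_force: [-0.5, -1.0, -0.4]
gripper_width: 0.0003
finger_force: 0.0
```

```bash
python3 -m crank '[{"offset":[0,0,0.1],"spin":0,"fingers":1},{"offset":[0,0,0.2],"spin":0,"fingers":1},{"offset":[0,0,0.2],"spin":0,"fingers":1}]'; python3 - <<'E'
from h import *
c=viewer.camera_model("scene"); R=cv2.Rodrigues(np.array(c['rotation']))[0]
for P in([.5599,-.0867,.061],[.5599,-.0867,.073]):
    p=R.T@(np.array(P)-c['xyz']); print((c['cx']+c['fx']*p[0]/p[2]-200)*4,(c['cy']+c['fy']*p[1]/p[2]-120)*4)
E
```

```text
time: 9.47
ee_pos: [0.5599, -0.0867, 0.0607]
orientation: [-2.347, -2.088, 0.0]
ft_force: [0.3, -0.1, 0.0]
gripper_width: 0.0009
finger_force: 0.0
336.39426530481705 296.1142629950199
335.1419812943277 280.95265290923646
```

```bash
python3 -m crank '[{"offset":[0,0,0.1],"spin":0,"fingers":1},{"offset":[0,0,0.2],"spin":0,"fingers":1},{"offset":[0,0,0.2],"spin":0,"fingers":1}]'
```

```text
time: 9.72
ee_pos: [0.5599, -0.0867, 0.0587]
orientation: [-2.347, -2.088, 0.0]
ft_force: [-0.7, -0.2, -0.5]
gripper_width: 0.0005
finger_force: 0.0
```

```bash
python3 -m crank '[{"offset":[0,0,0.1],"spin":0,"fingers":1},{"offset":[0,0,0.2],"spin":0,"fingers":1},{"offset":[0,0,0.2],"spin":0,"fingers":1}]'; python3 - <<'E'
from h import *
im=cv2.cvtColor(viewer.grab_frame("scene"),cv2.COLOR_RGB2BGR)[150:230,240:320]
im=cv2.convertScaleAbs(im,alpha=2.5,beta=10)
cv2.imwrite("pics/s6.png",cv2.resize(im,None,fx=7,fy=7,interpolation=cv2.INTER_CUBIC))
E
```

```text
time: 9.97
ee_pos: [0.5599, -0.0867, 0.0568]
orientation: [-2.347, -2.088, 0.0]
ft_force: [-0.5, 0.7, 0.5]
gripper_width: 0.0007
finger_force: 0.0
```

View pics/s6.png

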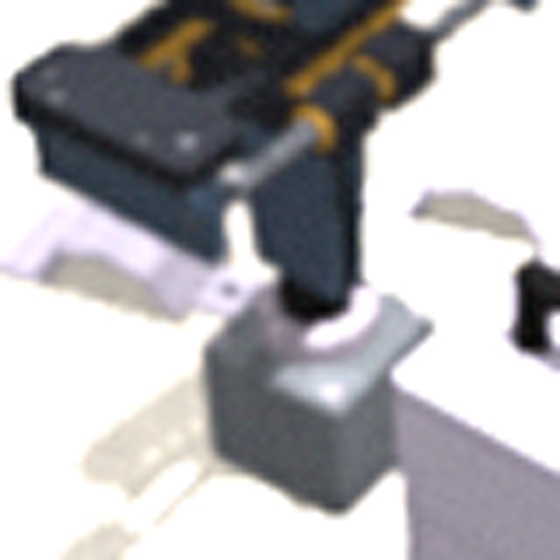

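The brightened crop shows the finger tip at about (310,285) just reaching the button's top, with the button still proud of its collar. So the shut finger ends higher than the reported TCP. Lowering further by force.

```bash
python3 -m crank '[{"offset":[0,0,0.1],"spin":0,"fingers":1},{"offset":[0,0,0.2],"spin":0,"fingers":1},{"offset":[0,0,0.2],"spin":0,"fingers":1}]'
```

```text
time: 10.27
ee_pos: [0.5601, -0.0867, 0.0549]
orientation: [2.347, 2.088, 0.0]
ft_force: [-0.3, 0.2, 1.8]
gripper_width: 0.0003
finger_force: 1.1
```

```bash
python3 -m crank '[{"offset":[0,0,0.1],"spin":0,"fingers":1},{"offset":[0,0,0.2],"spin":0,"fingers":1},{"offset":[0,0,0.2],"spin":0,"fingers":1}]'
```

```text
time: 10.52
ee_pos: [0.56, -0.0867, 0.0529]
orientation: [2.347, 2.088, 0.0]
ft_force: [-0.2, -0.0, 3.3]
gripper_width: 0.0007
finger_force: 1.6
```

Contact: the force is rising like the spring. Pressing on to the stop.

```bash
python3 -m crank '[{"offset":[0,0,0.1],"spin":0,"fingers":1},{"offset":[0,0,0.2],"spin":0,"fingers":1},{"offset":[0,0,0.2],"spin":0,"fingers":1}]'
```

```text
time: 10.77
ee_pos: [0.5601, -0.0867, 0.0509]
orientation: [2.347, 2.088, 0.0]
ft_force: [-1.2, 0.2, 4.5]
gripper_width: 0.0006
finger_force: 2.2
```

```bash
python3 -m crank '[{"offset":[0,0,0.1],"spin":0,"fingers":1},{"offset":[0,0,0.2],"spin":0,"fingers":1},{"offset":[0,0,0.2],"spin":0,"fingers":1}]'
```

```text
time: 11.02
ee_pos: [0.5602, -0.0867, 0.05]
orientation: [-2.347, -2.088, 0.0]
ft_force: [-8.3, 0.1, 23.2]
gripper_width: 0.0006
finger_force: 11.9
```

Stop reached: the spring got to about 5 N, then the force jumped to 23 N. Releasing.

```bash
python3 -m crank '[{"offset":[0,0,-0.5],"spin":0,"fingers":1},{"offset":[0,0,-1.5],"spin":0,"fingers":1},{"offset":[0,0,-4],"spin":0,"fingers":1},{"offset":[0,0,-8],"spin":0,"fingers":1},{"offset":[0,0,-12],"spin":0,"fingers":1},{"offset":[0,0,-14],"spin":0,"fingers":1},{"offset":[0,0,-14],"spin":0,"fingers":1},{"offset":[0,0,-14],"spin":0,"fingers":1}]'
python3 -m crank '[{"offset":[0,4,0],"spin":0,"fingers":1},{"offset":[0,8,0],"spin":0,"fingers":1},{"offset":[0,10,0],"spin":0,"fingers":1},{"offset":[0,10,0],"spin":0,"fingers":1},{"offset":[0,10,0],"spin":0,"fingers":1}]'
python3 - <<'E'
from h import *
a=cv2.cvtColor(viewer.grab_frame("top"),cv2.COLOR_RGB2BGR)[90:240,220:420]
b=cv2.cvtColor(viewer.grab_frame("scene"),cv2.COLOR_RGB2BGR)[160:310,240:440]
cv2.imwrite("pics/f.png",cv2.resize(np.vstack([a,b]),None,fx=2.66*.75,fy=2,interpolation=cv2.INTER_CUBIC))
E
```

```text
time: 11.68
ee_pos: [0.5604, -0.0867, 0.1901]
orientation: [2.346, 2.087, 0.002]
ft_force: [-0.6, -0.3, -1.0]
gripper_width: 0.0005
finger_force: 0.0
time: 12.1
ee_pos: [0.6586, -0.0982, 0.1866]
orientation: [-2.345, -2.087, 0.003]
ft_force: [-0.6, 0.5, 0.4]
gripper_width: 0.0005
finger_force: 0.0
```

View pics/f.png

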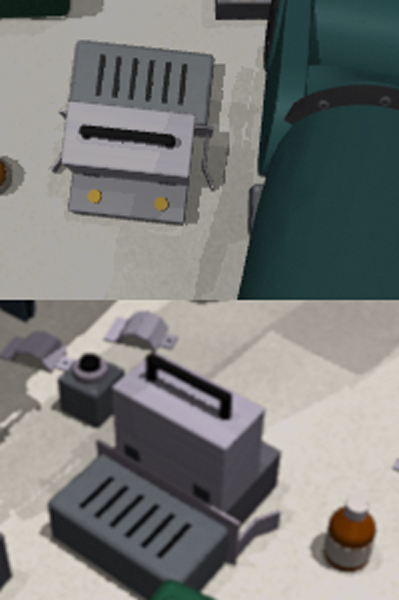

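The final view shows the box flush in the cradle: its rear edge (70,210)–(183,224) is parallel to the housing edge (77,41)–(214,57). The button at (90,362) is back up, the bottle and covers are unmoved, and the arm is clear. Handing in.

```bash
python3 -c "
from workcell import job_done
print(job_done())"
```

```text
the job is handed in; nothing more can be done
None
```

The battery box stands square against the cradle's backplate, the button was pressed to its stop and came back up, and the job is handed in at about 12 s with the arm clear; the verdict was not reported back.

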